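# Peel the stuck top baking tray off its stack and hold it out

## Task

Two small metal baking trays cling together in a stack: take the top one by the upright tab on its corner and peel it off by raising that corner first, while the opposite corner still sits in the stack. Then carry it over the round cork mat and finish there still holding it up by the tab, still and level, centred over the mat with its underside at least 12 cm above the worktop; nothing is put down. Leave the mug, spice jar and canister as they stand.

Things in the scene. Friction and masses are not known exactly. Their poses are not given: they have to be found in the camera images.
- top_tray: Loose top tray, aluminium, 160 g nominal, open, with a flat rim all round. Rim 200 (its x) by 150 mm (its y), underside at z 26, top at z 30 mm; tray below the rim 176 x 126 mm. Origin: centre of its underside, z up; at the start 14 mm above the worktop, nested in the stand (rim top 44 mm up). Rubber grips cling to its long sides: peeling takes up to about 15 N at the tab.
- tab (a point): Centre of the tray's only handle, an upright aluminium tab on the rim at its +x +y corner, 10 mm thick, 30 long, 36 high; top 80 mm above the worktop at the start. Its length runs along the tray's diagonal (0.6435 rad from tray x towards y); pinch it firmly (40 N or more) across that. At x 84.8, y 63.6, z 48 mm in the tray's frame. Room beside it above the rim.
- tab_corner (a point): Corner of the tray's rim under the tab, on the rim's underside: x 100, y 75, z 26 mm in the tray's frame.
- opposite_corner (a point): The diagonally opposite corner of the rim, underside: x -100, y -75, z 26 mm in the tray's frame. The natural pivot while peeling.
- stand: Lower tray that holds the top one, aluminium, fixed to the worktop by suction feet: 198 x 148 mm, 40 mm high, walls 6 mm, opening 186 x 136 mm. Origin: centre of its underside on the worktop; axes as the nested top tray, whose rim lies on its walls. Four sprung rubber grips inside its long walls (x +-50 mm) let go where the top tray has risen about 13 mm.
- cork_mat: Round pale cork mat lying fixed on the worktop, 170 mm across, 6 mm thick. Origin: centre of its underside.
- mug: White mug, bystander, 76 mm across, 85 mm high, with a handle. Origin: centre of its underside.
- spice_jar: Amber glass spice jar with a steel cap, bystander, 50 mm across, 85 mm high. Origin: centre of its underside.
- canister: Copper canister with a dark lid and small steel knob, bystander, 74 mm across, 99 mm high. Origin: centre of its underside.

How it is judged (in metres and radians):
On the way, in this order (a step that is already met when the one before it is completed fails the run):
1. the tab corner is peeled up by the gripper while the opposite corner still sits in the stack (z of tab_corner in the frame of stand above 0.062 m and z of opposite_corner in the frame of stand below 0.05 m and contact force between the fingers and top_tray above 1 N), for 0.1 s.
2. the whole top tray is clear above the stack (z of each of opposite_corner, tab_corner in the frame of stand above 0.07 m and contact force between stand and top_tray below 0.1 N and contact force between the fingers and top_tray above 1 N), for 0.1 s.
At the end, for the whole second after the job is handed in: Gripped at the tab (grasp point within 40 mm of its centre), the top tray is held with its centre within 35 mm of the mat's centre seen from above, its underside over 105 mm above the worktop, level within 15 degrees, at rest (30 mm/s, 0.2 rad/s), touching nothing but the gripper (horizontal distance between top_tray and cork_mat below 0.035 m and height (world z) of top_tray above 0.105 m and angle between top_tray's own z axis and vertical below 0.26 rad and linear speed of top_tray below 0.03 m/s and angular speed of top_tray below 0.2 rad/s and contact force between the fingers and top_tray above 1 N and distance between the grasp point and tab below 0.04 m and contact force between top_tray and stand below 0.1 N and contact force between top_tray and cork_mat below 0.1 N and contact force between top_tray and mug below 0.1 N and contact force between top_tray and spice_jar below 0.1 N and contact force between top_tray and canister below 0.1 N); the arm keeps its last pose, push and grip.
It fails at once if the mug is moved more than 20 mm or tipped (distance of mug from where it was at the start of the episode above 0.02 m or angle between mug's own z axis and vertical above 0.5 rad).
It fails at once if the spice jar is moved more than 20 mm or tipped (distance of spice_jar from where it was at the start of the episode above 0.02 m or angle between spice_jar's own z axis and vertical above 0.5 rad).
It fails at once if the canister is moved more than 20 mm or tipped (distance of canister from where it was at the start of the episode above 0.02 m or angle between canister's own z axis and vertical above 0.5 rad).
It also fails if it takes over 51 s, if anything falls off the work surface, if the arm or the gripper's body presses on something with over 40 N, if the wrist force passes 120 N, or if a joint passes its speed limit or range.

## Robot

A 6-joint arm with a two-finger parallel gripper is mounted at the origin on the work surface. World frame = base frame: x ahead of the robot, y to its left, z up, the work surface at z = 0. Lengths are in m, angles in degrees, forces in N, time in s.
With the tool pointing down it reaches from about 0.25 to 0.725 m from the base axis. Payload 9.7 kg.
Tool frame: the origin (TCP) lies at the very end of the fingers, on their centre line; the grasp point (between the pads) lies 19 mm behind it; z points along the fingers, y is the direction in which the jaws open and shut (so a half turn about z gives the same grasp; the last joint's range is limited). The gripper opens to 85 mm and grips with 20 to 120 N. Pads are 22 mm wide; open, the fingers measure 114 mm over their backs; the gripper's body (76 mm by 85 mm) begins 54 mm behind the grasp point. The pads swing forward as they close: fully open they stand 13 mm farther back than shut.
Start: joints at [-65.031, 4.979, 10.078, 95.1, 0, 90], TCP at [0.232, -0.499, 0.231] pointing down, gripper open.
Joint ranges: [-179.16, 179.16], [-48.56, 103.87], [-65.8, 70.77], [-126.05, 130.52], [-82.76, 87.17], [-180, 180]. Speed limits (degrees/s): [127.2, 127.2, 147.25, 180, 180, 180].

## Interface

Orientations are given as [roll, pitch, yaw] about the fixed x, y, z axes, in that order (R = Rz(yaw) Ry(pitch) Rx(roll)).
In Python, from workcell import bot, camera, ticket gives the robot as it stands.
- The arm moves only by the shell command python3 -m jog 'ROWS' [FORCE]. ROWS is a JSON object of lists of equal length, an entry for each row: "turn": the turn, a rotation vector about the world's x, y, z each as a share of 8 degrees, from -1 to 1, a list of three; "delta_pos": the shift along the world's x, y, z each as a share of 50 mm, from -1 to 1, a list of three; "hand": the opening, from -1 (shut) to 1 (fully open). A call has exactly 10 rows; each row shifts and turns the commanded pose from where the row before left it; what a row does not reach is not made up. A row lasts 1/10 s, in which the tool goes at most 50 mm and 8.59 degrees, less where a joint would pass 70% of its speed; a pose out of reach is approached as far as the arm can. A call with a number of a shift or a turn outside -1 to 1 is refused whole. A call with a gripper value outside its range is refused whole. The fingers move at their own pace and stop on an object; FORCE is the grip in N (left out, the last holds). Time passes only in rows, so rows that do not move let the fingers close, or fill a call up. It gives the time, the measured TCP pose, the force and the opening at its end, in the units of the state.
- bot.get_obs(): the state, without advancing time (a new reading comes with each control period).
- camera(name): name is "side" or "top" or "wrist"; returns a dict with "frame" (384x512x3 uint8, red, green, blue), "range_z" (384x512 float32, m along the optical axis (not along the pixel's ray), 0 where there is no reading), "fx", "fy", "cx", "cy" (pixels), "k1" (the pictures are not rectified: a ray, as slopes to the right and down, at radius r is drawn at 1 + k1 r^2 times it, then the intrinsics apply), "extrinsics" (4x4, takes a point from world to camera coordinates); the wrist camera has in their place "mount" (4x4, takes a point from camera to tool coordinates, whose origin is the TCP and whose axes are the flange's). Camera axes: x right, y up, looking along -z (the intrinsics and any distortion apply to the point x, -y, -z); pixel columns grow to the right and rows downward; lengths in m; the calibration is good to about 2 mm. A picture is of the moment at which its call begins: read the wrist's pose just before it.
- ticket.job_done(): hands the job in, once; it reports no verdict.
The state is a dict: "time": time; "q": joint angles; "qd": joint speeds; "joint_efforts": joint torques, N m; "ee_pos": TCP position; "tcp_rot": TCP orientation; "wrist_force": force on the tool from outside, world axes, zero at the start; "torque": the same for the moment, N m; "opening": finger opening in m.
Only numpy, scipy, OpenCV 4.12 (cv2) and the standard library are available. Lean on these libraries where they do the work, as an engineer would, in place of code of your own. Each camera call takes 0.05 s, during which the arm holds its last target.

## Working session

There is one attempt and no reset: what is moved stays moved. The work goes in short steps, Python scripts to look and compute and a shell command to move; the robot and the scene stay as the last step left them, time stands still between calls to the robot, and variables do not carry over. Pictures are saved under pics/ and viewed, and the job is handed in when it is done.

```bash
ls; mkdir -p pics; python3 - <<'E'
from workcell import bot,camera
import cv2,numpy as np
o=bot.get_obs();print({k:np.round(v,3) for k,v in o.items()})
for n in["top","side"]:
    c=camera(n);cv2.imwrite(f"pics/{n}0.png",c["frame"][...,::-1]);print(n,c["fx"],c["fy"],c["cx"],c["cy"],c["k1"],np.round(c["extrinsics"],3).tolist())
    np.savez(f"{n}0.npz",**c)
E
```

```text
pics
{'time': np.float64(0.0), 'q': array([-6.5032e+01,  5.0100e+00,  1.0036e+01,  9.5098e+01, -1.0000e-03,
        9.0002e+01]), 'qd': array([-0.047, -0.036, -0.017,  0.066, -0.008, -0.021]), 'joint_efforts': array([ 0.0000e+00, -5.2039e+01,  4.6481e+01,  1.6000e-02,  0.0000e+00,
       -0.0000e+00]), 'ee_pos': array([ 0.232, -0.498,  0.231]), 'tcp_rot': array([-1.79928e+02,  1.00000e-03,  2.49660e+01]), 'wrist_force': array([-0.15 ,  0.476,  0.38 ]), 'torque': array([ 0.065, -0.013, -0.013]), 'opening': np.float64(0.085)}
top 355.6717730942922 355.6717730942922 254.23322833613943 191.3722146980862 -0.050540972834939024 [[0.022, -1.0, -0.02, 0.003], [0.988, 0.018, 0.153, -0.564], [-0.152, -0.024, 0.988, -0.99], [0.0, 0.0, 0.0, 1.0]]
side 414.1923571228995 414.1923571228995 260.5186757951513 182.93885170561063 0.049267362309591174 [[-0.932, -0.364, 0.002, 0.533], [0.213, -0.541, 0.814, -0.177], [-0.295, 0.759, 0.581, -1.142], [0.0, 0.0, 0.0, 1.0]]
```

View pics/top0.png

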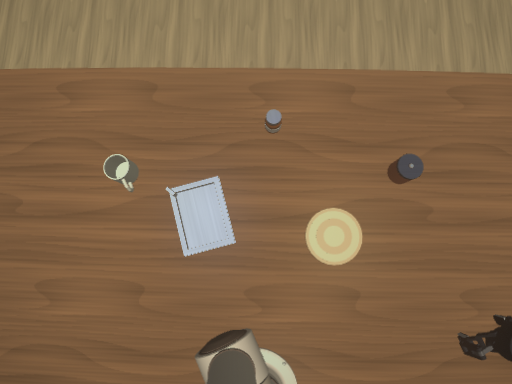

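View pics/side0.png

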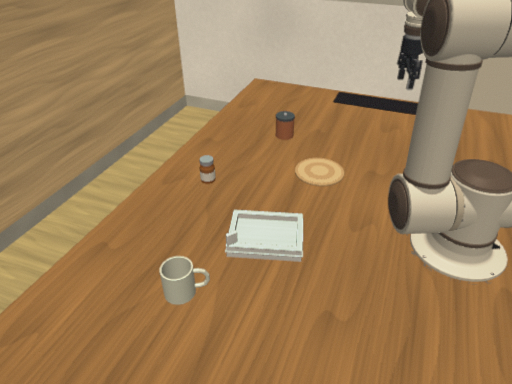

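The top view shows the tray near (202,216) with its tab at (171,190), and the mat at (334,236). The mug is at (118,168), the jar at (273,120) and the canister at (409,167). The side view agrees, with the tab at (232,238), so next I'll measure these.

```bash
cat > h.py <<'E'
import numpy as np,cv2
def ray(c,uv,E=None):
    uv=np.atleast_2d(np.array(uv,float))
    K=np.array([[c["fx"],0,c["cx"]],[0,c["fy"],c["cy"]],[0,0,1]],float)
    p=cv2.undistortPoints(uv[:,None],K,np.array([c["k1"],0,0,0],float))[:,0]
    d=np.c_[p[:,0],-p[:,1],-np.ones(len(p))]
    E=c["extrinsics"] if E is None else E
    R=E[:3,:3];o=-R.T@E[:3,3]
    return o,d@R
def plane(c,uv,z,E=None):
    o,d=ray(c,uv,E);return o+d*((z-o[2])/d[:,2])[:,None]
def depth(c,uv):
    o,d=ray(c,uv);uv=np.atleast_2d(np.round(uv).astype(int))
    return o+d*c["range_z"][uv[:,1],uv[:,0]][:,None]
def proj(c,P):
    E=c["extrinsics"];q=np.atleast_2d(P)@E[:3,:3].T+E[:3,3]
    s=np.c_[q[:,0]/-q[:,2],-q[:,1]/-q[:,2]];r=(s**2).sum(1)[:,None];s=s*(1+c["k1"]*r)
    return s*[c["fx"],c["fy"]]+[c["cx"],c["cy"]]
E
python3 - <<'E'
from h import *
for n in["top","side"]:
    c=dict(np.load(n+"0.npz"));f=c["frame"];hsv=cv2.cvtColor(f,cv2.COLOR_RGB2HSV)
    box={"top":(160,170,245,262),"side":(222,205,310,262)}[n]
    m=np.zeros(f.shape[:2],np.uint8);x0,y0,x1,y1=box
    m[y0:y1,x0:x1]=((hsv[y0:y1,x0:x1,1]<90)&(hsv[y0:y1,x0:x1,2]>110))*255
    k,_=cv2.findContours(m,0,1);k=max(k,key=cv2.contourArea)
    if n=="top":
        r=plane(c,k[:,0].astype(float),0.044)[:,:2]
        mm=cv2.morphologyEx(m,cv2.MORPH_OPEN,np.ones((5,5)))
        rect=cv2.minAreaRect((r*1000).astype(np.float32));print("rect mm",rect)
        box=cv2.boxPoints(rect);print(box)
        mat=((hsv[...,0]>12)&(hsv[...,0]<35)&(hsv[...,2]>150)&(hsv[...,1]>60)).astype(np.uint8)
        mat[:180]=0;mat[300:]=0
        k2,_=cv2.findContours(mat,0,1);k2=max(k2,key=cv2.contourArea)
        r2=plane(c,k2[:,0].astype(float),0.006)[:,:2];print("mat",cv2.fitEllipse((r2*1000).astype(np.float32)))
    big=cv2.resize(f[170:270,150:250] if n=="top" else f[195:275,210:320],None,fx=6,fy=6,interpolation=2)
    cv2.imwrite(f"pics/{n}z.png",big[...,::-1])
c=dict(np.load("top0.npz"))
print("depth: tray floor",depth(c,[202,216]),"mat",depth(c,[334,236]),"jar",depth(c,[273,117]),"can",depth(c,[409,162]),"mug",plane(c,[118,166],.085))
E
```

```text
rect mm ((494.12493896484375, 170.41102600097656), (211.91595458984375, 162.04476928710938), 16.491775512695312)
[[369.52557  218.02109 ]
 [415.52643   62.642754]
 [618.7243   122.800964]
 [572.72345  278.1793  ]]
mat ((441.1202087402344, -221.61293029785156), (166.58123779296875, 167.20497131347656), 33.15212631225586)
depth: tray floor [[0.49047555 0.16664818 0.02596773]] mat [[ 0.44065613 -0.22297174  0.0060492 ]] jar [[ 0.77503979 -0.03599252  0.08586945]] can [[ 0.6478593  -0.41955904  0.09132798]] mug [[0.62368751 0.40518755 0.085     ]]
```

```bash
python3 -c "print(1)"; ls pics
```

```text
1
side0.png
sidez.png
top0.png
topz.png
```

View pics/topz.png

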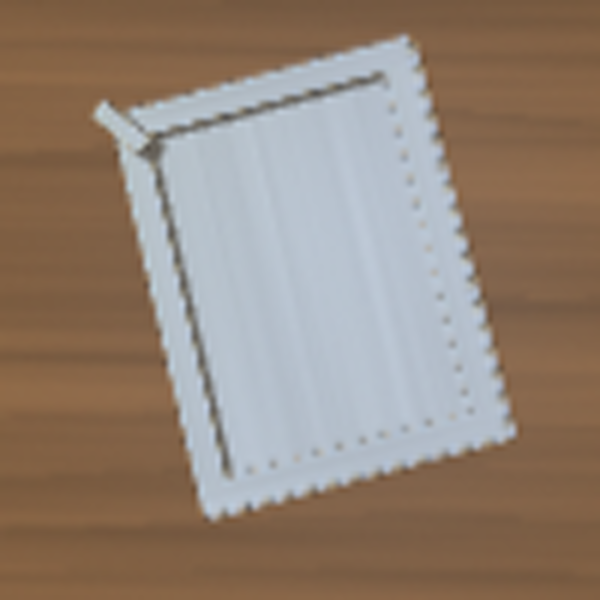

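View pics/sidez.png

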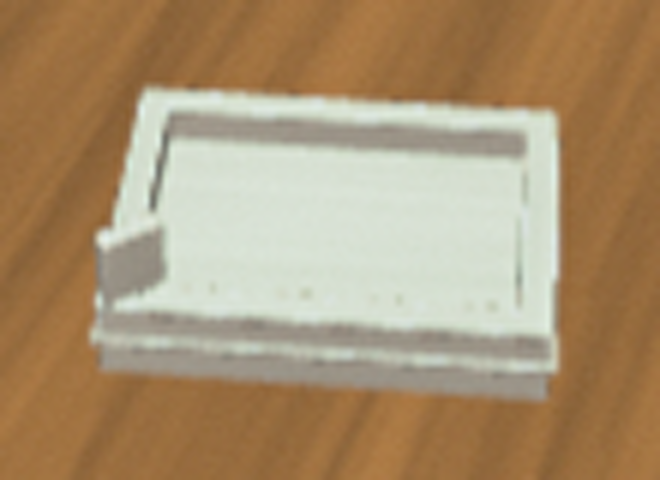

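```bash
python3 - <<'E'
from h import *
c=dict(np.load("top0.npz"))
# corners (+x-y), (-x-y), (-x+y)
uv=np.array([[408,37],[515,432],[208,520]])/6+[150,170]-0.4
P=plane(c,uv,.044)[:,:2];print(P, np.linalg.norm(P[0]-P[1]),np.linalg.norm(P[1]-P[2]))
cen=(P[0]+P[2])/2;v=P[0]-P[1];w=P[2]-P[1]
yaw1=np.arctan2(v[1],v[0]);yaw2=np.arctan2(-w[0],w[1]);print(cen,np.degrees([yaw1,yaw2]))
yaw=(yaw1*4+yaw2*3)/7;R=np.array([[np.cos(yaw),-np.sin(yaw)],[np.sin(yaw),np.cos(yaw)]])
print("yaw",np.degrees(yaw),"pred tab",cen+R@[.0848,.0636],"seen tab",plane(c,np.array([125,128])/6+[150,170]-.4,.08))
s=dict(np.load("side0.npz"))
print("seen tab side",plane(s,np.array([130,230])/6+[210,195]-.4,.08))
# tab top ends in top view
print("diag",np.degrees(yaw+.6435),"tab dir", (lambda a:np.degrees(np.arctan2(a[1,1]-a[0,1],a[1,0]-a[0,0])))(plane(c,np.array([[152,152],[98,107]])/6+[150,170]-.4,.08)))
def chk(x,y,z): print(proj(c,[[x,y,z]]),proj(s,[[x,y,z]]))
t=cen+R@[.0848,.0636];chk(t[0],t[1],.08)
E
```

```text
[[0.60799791 0.12281123]
 [0.41798205 0.06482046]
 [0.37319838 0.20947875]] 0.1986679525811591 0.1514318182124092
[0.49059814 0.16614499] [16.97161776 17.20160765]
yaw 17.070184857532983 pred tab [0.55299303 0.25183559] seen tab [[0.55503472 0.25021426 0.08      ]]
seen tab side [[0.55556322 0.25113908 0.08      ]]
diag 53.94001897420146 tab dir 52.12964571390414
[[169.82432472 191.63736366]] [[232.06328485 233.35242344]]
```

Tab centre at about (0.5545, 0.2512), from both views, which agree to about 2 mm. Its length runs at 54°, so the tool yaw is 54. The tray sides measured 199 x 151 mm against 200 x 150. The mat is at (0.441, -0.222).

```bash
python3 -m jog '{"delta_pos":[[0.32,0.75,0],[0.32,0.75,0],[0.32,0.75,0],[0.32,0.75,0],[0.32,0.75,0],[0.32,0.75,0],[0.32,0.75,0],[0.32,0.75,0],[0.32,0.75,0],[0.32,0.75,0]],"turn":[[0,0,0.18],[0,0,0.18],[0,0,0.18],[0,0,0.18],[0,0,0.18],[0,0,0.18],[0,0,0.18],[0,0,0.18],[0,0,0.18],[0,0,0.18]],"hand":[1,1,1,1,1,1,1,1,1,1]}' 100
python3 -m jog '{"delta_pos":[[0.32,0.75,0],[0.32,0.75,0],[0.32,0.75,0],[0.32,0.75,0],[0.32,0.75,0],[0.32,0.75,0],[0.32,0.75,0],[0.32,0.75,0],[0.32,0.75,0],[0,0,0]],"turn":[[0,0,0.18],[0,0,0.18],[0,0,0.18],[0,0,0.18],[0,0,0.18],[0,0,0.18],[0,0,0.18],[0,0,0.18],[0,0,0.18],[0,0,0]],"hand":[1,1,1,1,1,1,1,1,1,1]}'
```

```text
time: 1.1
ee_pos: [0.3924, -0.122, 0.2312]
tcp_rot: [180.0, 0.0, 39.4]
wrist_force: [1.7, -0.4, -0.4]
opening: 0.0854
time: 2.1
ee_pos: [0.5369, 0.2176, 0.229]
tcp_rot: [-179.9, 0.1, 52.6]
wrist_force: [-0.4, -0.3, -0.7]
opening: 0.0854
```

```bash
python3 -m jog '{"delta_pos":[[0.12,0.22,-0.6],[0.12,0.22,-0.6],[0.12,0.22,-0.6],[0,0,0],[0,0,0],[0,0,0],[0,0,0],[0,0,0],[0,0,0],[0,0,0]],"turn":[[0,0,0.09],[0,0,0.09],[0,0,0],[0,0,0],[0,0,0],[0,0,0],[0,0,0],[0,0,0],[0,0,0],[0,0,0]],"hand":[1,1,1,1,1,1,1,1,1,1]}'
python3 - <<'E'
from workcell import bot,camera
from h import *
o=bot.get_obs();c=camera("wrist");np.savez("w.npz",**c,pos=o["ee_pos"],rot=o["tcp_rot"]);cv2.imwrite("pics/w1.png",c["frame"][...,::-1]);print(o["ee_pos"],o["tcp_rot"],o["q"],np.round(c["mount"],3).tolist())
E
```

```text
time: 3.1
ee_pos: [0.5542, 0.2469, 0.1417]
tcp_rot: [180.0, -0.0, 53.8]
wrist_force: [-0.4, -0.4, -0.2]
opening: 0.0852
[0.55422812 0.24685879 0.14166034] [ 1.79987087e+02 -2.31851116e-02  5.37637137e+01] [2.40085336e+01 1.18776226e+01 7.88119909e+00 8.59770395e+01
 2.96123057e-04 1.50244823e+02] [[0.002, 0.946, 0.325, 0.085], [1.0, -0.002, -0.001, 0.001], [-0.0, 0.325, -0.946, -0.144], [0.0, 0.0, 0.0, 1.0]]
```

View pics/w1.png

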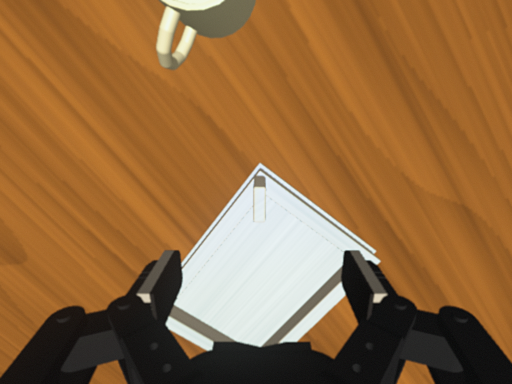

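The wrist view shows the tab upright at columns 254–265. Its top face covers rows 187–221, and its dark outer end face rows 177–187. The fingers straddle it along the jaw direction.

```bash
python3 - <<'E'
from h import *
from scipy.spatial.transform import Rotation as Ro
c=dict(np.load("w.npz"));T=np.eye(4);T[:3,:3]=Ro.from_euler("xyz",c["rot"],degrees=True).as_matrix();T[:3,3]=c["pos"]
E=np.linalg.inv(T@c["mount"])
P=plane(c,[[259.5,187],[259.5,221]],.08,E);print(P,P.mean(0),np.linalg.norm(P[0]-P[1]),np.degrees(np.arctan2(*(P[0]-P[1])[[1,0]])))
print(plane(c,[[254,200],[265,200]],.08,E))
print("corner",plane(c,[260,164.5],.044,E))
E
```

```text
[[0.56578295 0.26367625 0.08      ]
 [0.5490014  0.24080642 0.08      ]] [0.55739218 0.25224133 0.08      ] 0.02836633953499601 53.72930416334043
[[0.55608582 0.25767456 0.08      ]
 [0.56297801 0.25263994 0.08      ]]
corner [[0.57146934 0.27106891 0.044     ]]
```

```bash
python3 -m jog '{"delta_pos":[[0.02,0.05,-0.4],[0.02,0.05,-0.4],[0,0,-0.4],[0,0,-0.3],[0,0,-0.3],[0,0,0],[0,0,0],[0,0,0],[0,0,0],[0,0,0]],"turn":[[0,0,0],[0,0,0],[0,0,0],[0,0,0],[0,0,0],[0,0,0],[0,0,0],[0,0,0],[0,0,0],[0,0,0]],"hand":[1,1,1,1,1,1,1,1,1,1]}'
```

```text
time: 4.15
ee_pos: [0.5565, 0.2521, 0.052]
tcp_rot: [180.0, -0.1, 53.8]
wrist_force: [-0.1, 0.4, -0.5]
opening: 0.085
```

```bash
python3 -m jog '{"delta_pos":[[0,0,-0.04],[0,0,0],[0,0,0],[0,0,0],[0,0,0],[0,0,0],[0,0,0],[0,0,0],[0,0,0],[0,0,0]],"turn":[[0,0,0],[0,0,0],[0,0,0],[0,0,0],[0,0,0],[0,0,0],[0,0,0],[0,0,0],[0,0,0],[0,0,0]],"hand":[-1,-1,-1,-1,-1,-1,-1,-1,-1,-1]}' 100
python3 - <<'E'
from workcell import bot,camera
from h import *
c=camera("side");cv2.imwrite("pics/s2.png",cv2.resize(c["frame"][150:290,180:340],None,fx=4,fy=4)[...,::-1]);o=bot.get_obs();print(o["opening"],o["wrist_force"],o["torque"],o["ee_pos"])
E
```

```text
time: 5.15
ee_pos: [0.556, 0.252, 0.0495]
tcp_rot: [-180.0, -0.0, 53.8]
wrist_force: [-4.4, 0.9, 4.9]
opening: 0.0085
0.008667049354702947 [-5.51006901 -0.2182114   5.67929293] [-0.02390829  0.9083947  -0.59515522] [0.55601846 0.25196777 0.0495093 ]
```

View pics/s2.png

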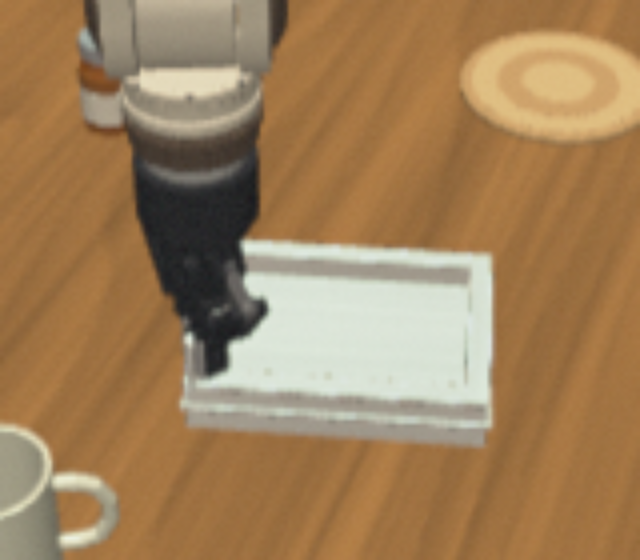

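```bash
python3 -m jog '{"delta_pos":[[-0.002,-0.003,0.08],[-0.003,-0.004,0.08],[-0.004,-0.005,0.08],[-0.005,-0.006,0.08],[-0.005,-0.007,0.08],[-0.006,-0.008,0.08],[-0.007,-0.01,0.08],[-0.008,-0.011,0.08],[0,0,0],[0,0,0]],"turn":[[0.1,-0.075,0],[0.1,-0.075,0],[0.1,-0.075,0],[0.1,-0.075,0],[0.1,-0.075,0],[0.1,-0.075,0],[0.1,-0.075,0],[0.1,-0.075,0],[0,0,0],[0,0,0]],"hand":[-1,-1,-1,-1,-1,-1,-1,-1,-1,-1]}'
python3 - <<'E'
from workcell import bot,camera
from h import *
c=camera("side");cv2.imwrite("pics/s3.png",cv2.resize(c["frame"][150:290,180:340],None,fx=4,fy=4)[...,::-1]);o=bot.get_obs();print(o["opening"],o["wrist_force"],o["torque"],o["ee_pos"])
E
```

```text
time: 6.2
ee_pos: [0.5544, 0.2493, 0.0817]
tcp_rot: [179.9, -8.1, 53.8]
wrist_force: [-2.8, 3.7, -0.8]
opening: 0.0087
0.008433633628325457 [-0.53679227  2.82721523 -0.22941135] [ 0.59445629  0.46847021 -0.41709849] [0.55440948 0.24928756 0.08154975]
```

View pics/s3.png

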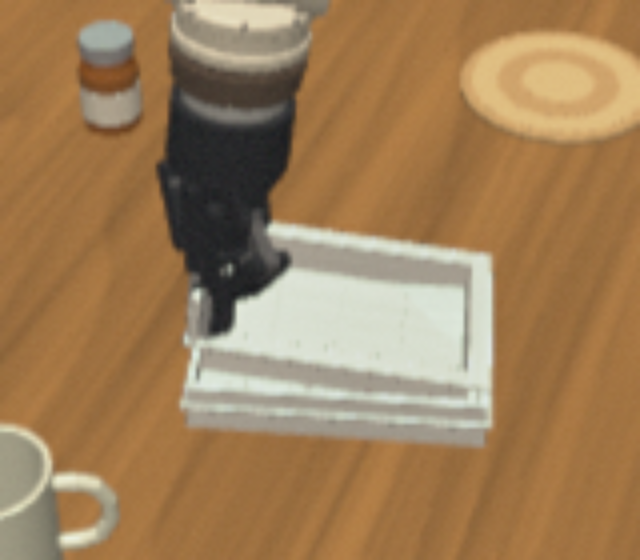

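The tab corner, at (190,340) in the crop, is well up. The opposite corner, at (490,255), is still on the stack. I'll keep peeling to about 17° so the far grips let go.

```bash
python3 -m jog '{"delta_pos":[[-0.009,-0.012,0.08],[-0.01,-0.013,0.08],[-0.01,-0.014,0.079],[-0.011,-0.015,0.079],[-0.012,-0.016,0.079],[-0.013,-0.017,0.078],[-0.013,-0.018,0.078],[-0.014,-0.02,0.077],[-0.015,-0.021,0.077],[0,0,0]],"turn":[[0.1,-0.075,0],[0.1,-0.075,0],[0.1,-0.075,0],[0.1,-0.075,0],[0.1,-0.075,0],[0.1,-0.075,0],[0.1,-0.075,0],[0.1,-0.075,0],[0.1,-0.075,0],[0,0,0]],"hand":[-1,-1,-1,-1,-1,-1,-1,-1,-1,-1]}'
python3 - <<'E'
from workcell import bot,camera
from h import *
c=camera("side");cv2.imwrite("pics/s4.png",cv2.resize(c["frame"][150:290,180:340],None,fx=4,fy=4)[...,::-1]);o=bot.get_obs();print(o["opening"],o["wrist_force"],o["torque"],o["ee_pos"])
E
```

```text
time: 7.25
ee_pos: [0.5489, 0.2415, 0.1174]
tcp_rot: [179.8, -17.1, 53.8]
wrist_force: [0.9, 0.4, -1.1]
opening: 0.0083
0.008199093222955298 [ 0.01953267 -0.51387291 -1.80454081] [-0.16870972  0.12407731 -0.00422784] [0.54886938 0.2416432  0.11703959]
```

View pics/s4.png

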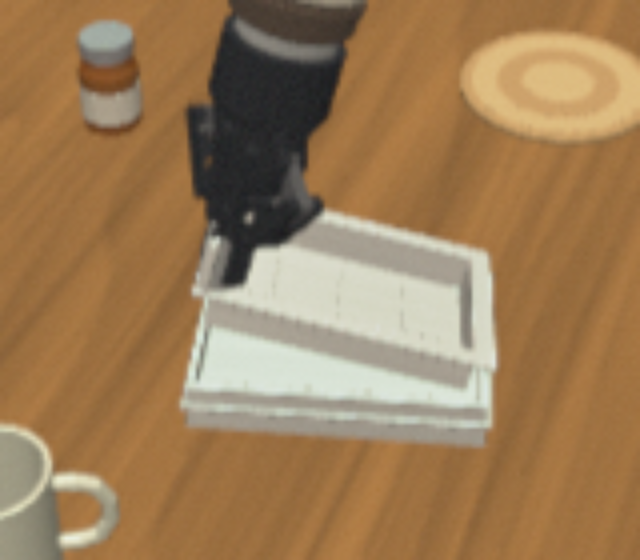

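The tray is free: the wrist carries about 1.7 N, its own weight. I'll lift straight up before levelling.

```bash
python3 -m jog '{"delta_pos":[[0,0,0.1],[0,0,0.2],[0,0,0.25],[0,0,0.25],[0,0,0.25],[0,0,0.25],[0,0,0.2],[0,0,0.1],[0,0,0],[0,0,0]],"turn":[[0,0,0],[0,0,0],[0,0,0],[0,0,0],[0,0,0],[0,0,0],[0,0,0],[0,0,0],[0,0,0],[0,0,0]],"hand":[-1,-1,-1,-1,-1,-1,-1,-1,-1,-1]}'
python3 -m jog '{"delta_pos":[[0,0,0],[0,0,0],[0,0,0],[0,0,0],[0,0,0],[0,0,0],[0,0,0],[0,0,0],[0,0,0],[0,0,0]],"turn":[[-0.15,0.11,0],[-0.2,0.15,0],[-0.2,0.15,0],[-0.2,0.15,0],[-0.2,0.15,0],[-0.2,0.15,0],[-0.2,0.15,0],[-0.2,0.15,0],[-0.15,0.11,0],[0,0,0]],"hand":[-1,-1,-1,-1,-1,-1,-1,-1,-1,-1]}'
python3 - <<'E'
from workcell import bot,camera
from h import *
c=camera("side");cv2.imwrite("pics/s5.png",c["frame"][...,::-1]);o=bot.get_obs();print(o["opening"],o["wrist_force"],o["torque"],o["ee_pos"])
E
```

```text
time: 8.3
ee_pos: [0.5487, 0.2419, 0.1962]
tcp_rot: [179.8, -17.0, 53.8]
wrist_force: [0.2, -0.2, -1.6]
opening: 0.0081
time: 9.3
ee_pos: [0.549, 0.2424, 0.1957]
tcp_rot: [-180.0, 0.1, 53.8]
wrist_force: [-0.2, 0.2, -2.2]
opening: 0.0083
0.008270705962536233 [-0.54726582 -0.09835681 -1.83954721] [ 0.14925373 -0.12882154 -0.02627522] [0.54896268 0.24225332 0.19591911]
```

View pics/s5.png

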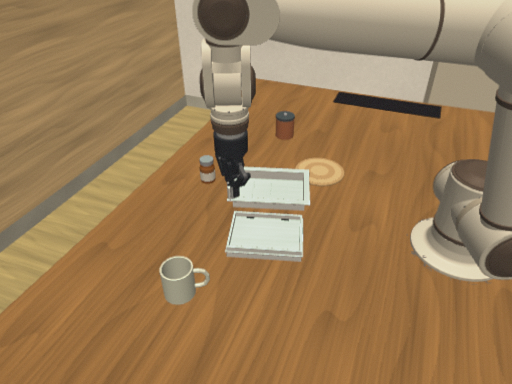

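```bash
python3 -m jog '{"delta_pos":[[-0.01,-0.1,0],[-0.02,-0.2,0],[-0.03,-0.3,0],[-0.05,-0.4,0],[-0.05,-0.4,0],[-0.05,-0.4,0],[-0.05,-0.4,0],[-0.05,-0.4,0],[-0.05,-0.4,0],[-0.05,-0.4,0]],"turn":[[0,0,0],[0,0,0],[0,0,0],[0,0,0],[0,0,0],[0,0,0],[0,0,0],[0,0,0],[0,0,0],[0,0,0]],"hand":[-1,-1,-1,-1,-1,-1,-1,-1,-1,-1]}'
python3 -m jog '{"delta_pos":[[-0.05,-0.4,0],[-0.05,-0.4,0],[-0.05,-0.4,0],[-0.05,-0.4,0],[-0.05,-0.4,0],[-0.05,-0.4,0],[-0.05,-0.4,0],[-0.05,-0.4,0],[-0.05,-0.3,0],[-0.03,-0.2,0]],"turn":[[0,0,0],[0,0,0],[0,0,0],[0,0,0],[0,0,0],[0,0,0],[0,0,0],[0,0,0],[0,0,0],[0,0,0]],"hand":[-1,-1,-1,-1,-1,-1,-1,-1,-1,-1]}'
python3 -m jog '{"delta_pos":[[-0.02,-0.15,0],[-0.01,-0.1,0],[0,0,0],[0,0,0],[0,0,0],[0,0,0],[0,0,0],[0,0,0],[0,0,0],[0,0,0]],"turn":[[0,0,0],[0,0,0],[0,0,0],[0,0,0],[0,0,0],[0,0,0],[0,0,0],[0,0,0],[0,0,0],[0,0,0]],"hand":[-1,-1,-1,-1,-1,-1,-1,-1,-1,-1]}'
python3 - <<'E'
from workcell import bot,camera
from h import *
for n in["side","top"]:
    c=camera(n);cv2.imwrite(f"pics/{n}6.png",c["frame"][...,::-1]);np.savez(n+"6.npz",**c)
E
```

```text
time: 10.35
ee_pos: [0.5276, 0.0699, 0.197]
tcp_rot: [179.9, -0.1, 53.7]
wrist_force: [0.5, 0.2, -2.3]
opening: 0.0083
time: 11.35
ee_pos: [0.5035, -0.1147, 0.1969]
tcp_rot: [179.9, -0.0, 53.7]
wrist_force: [0.5, 1.0, -1.6]
opening: 0.0087
time: 12.35
ee_pos: [0.5028, -0.1256, 0.1966]
tcp_rot: [180.0, -0.0, 53.8]
wrist_force: [0.6, -0.7, -2.1]
opening: 0.0084
```

View pics/side6.png

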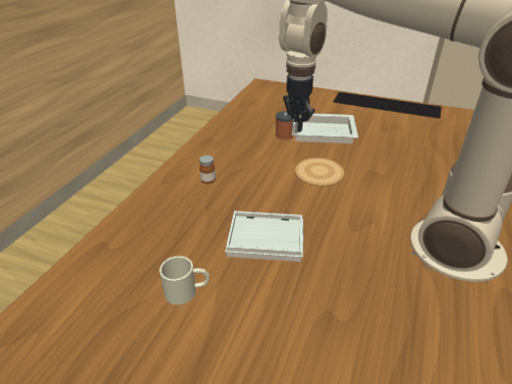

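View pics/top6.png

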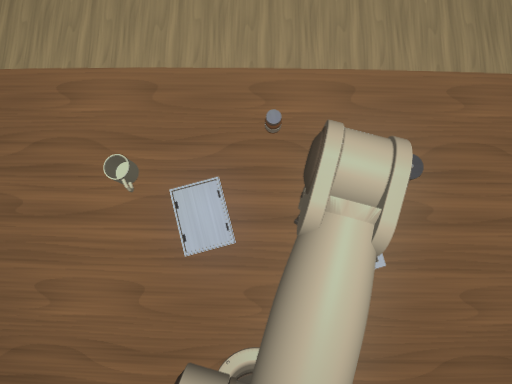

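Only the arm hides the tray from the top camera. The side view shows it held level at (325,128). I'll correct the 10 mm shortfall in y, then check its rim corners.

```bash
python3 -m jog '{"delta_pos":[[0.03,-0.1,0],[0,-0.1,0],[0,0,0],[0,0,0],[0,0,0],[0,0,0],[0,0,0],[0,0,0],[0,0,0],[0,0,0]],"turn":[[0,0,0],[0,0,0],[0,0,0],[0,0,0],[0,0,0],[0,0,0],[0,0,0],[0,0,0],[0,0,0],[0,0,0]],"hand":[-1,-1,-1,-1,-1,-1,-1,-1,-1,-1]}'
python3 - <<'E'
from workcell import bot,camera
from h import *
o=bot.get_obs();c=camera("side");np.savez("side7.npz",**c)
f=c["frame"];cv2.imwrite("pics/side7.png",cv2.resize(f[85:160,270:370],None,fx=7,fy=7,interpolation=2)[...,::-1])
w=camera("wrist");cv2.imwrite("pics/w7.png",w["frame"][...,::-1]);np.savez("w7.npz",**w,pos=o["ee_pos"],rot=o["tcp_rot"]);print(o["ee_pos"],o["tcp_rot"])
E
```

```text
time: 13.45
ee_pos: [0.5043, -0.1355, 0.1967]
tcp_rot: [180.0, -0.0, 53.8]
wrist_force: [0.1, 0.2, -2.0]
opening: 0.0083
[ 0.50431197 -0.13553895  0.19665333] [ 1.79968210e+02 -2.41343555e-02  5.37785872e+01]
```

View pics/side7.png

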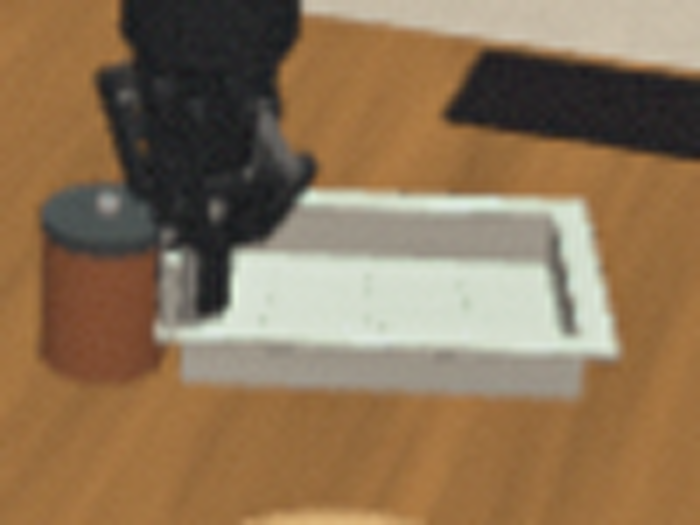

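View pics/w7.png

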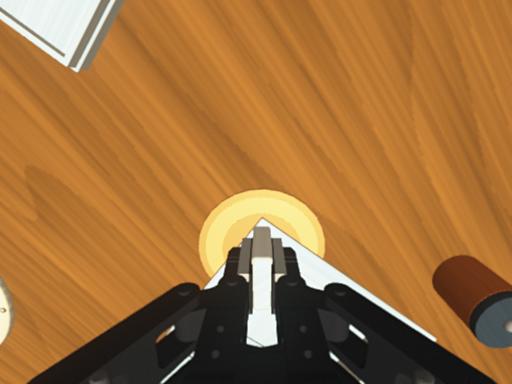

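The crop shows rim corners at (158,340), the tab corner, then (618,355) and (587,200). The wrist view shows the mat under the tray, with clear space around it.

```bash
python3 - <<'E'
from h import *
c=dict(np.load("side7.npz"))
uv=np.array([[158,338],[618,355],[587,200]])/7+[270,85]-.4
P=plane(c,uv,.1905);print(P)
print("sides",np.linalg.norm(P[0]-P[1]),np.linalg.norm(P[1]-P[2]))
print("centre",(P[0]+P[2])/2,"off mat",(P[0]+P[2])[:2]/2-[.441,-.222])
# depth on inset rim points and floor -> plane tilt
pts=np.array([[200,333],[595,340],[570,215],[330,200],[400,345]])/7+[270,85]-.4
print("rim",depth(c,pts)); fl=np.array([[x,y] for x in range(260,540,20) for y in(275,300,325)])/7+[270,85]-.4
F=depth(c,fl);A=np.c_[F[:,:2],np.ones(len(F))];k=np.linalg.lstsq(A,F[:,2],rcond=None)[0];print("floor z",np.median(F[:,2]),"tilt deg",np.degrees(np.arctan(np.hypot(*k[:2]))))
E
```

```text
[[ 0.51575032 -0.12129719  0.1905    ]
 [ 0.32524699 -0.17933906  0.1905    ]
 [ 0.36726045 -0.32530832  0.1905    ]]
sides 0.1991491317962753 0.1518952057419784
centre [ 0.44150538 -0.22330275  0.1905    ] off mat [ 0.00050538 -0.00130275]
rim [[ 0.49882106 -0.12838554  0.19275593]
 [ 0.33654301 -0.18451209  0.1929869 ]
 [ 0.37143413 -0.30537895  0.19108053]
 [ 0.47997602 -0.27620839  0.19293183]
 [ 0.41509298 -0.15247222  0.19124677]]
floor z 0.16557835435841584 tilt deg 13.659286397636482
```

The rim heights (0.191–0.193) say level, but the floor fit says 13.7°. I'll see which is wrong: the floor samples may include wall or finger pixels.

```bash
python3 - <<'E'
from h import *
from workcell import bot
c=dict(np.load("side7.npz"))
fl=np.array([[x,y] for x in range(270,540,30) for y in(270,285,300,315,330)])/7+[270,85]-.4
F=depth(c,fl);print(np.round(F[:,2].reshape(-1,5),3))
ok=abs(F[:,2]-np.median(F[:,2]))<.012
R=depth(c,np.array([[200,333],[595,340],[570,215],[330,200],[400,345],[590,280],[450,205],[300,340],[500,348]])/7+[270,85]-.4)
for n,X in(("floor",F[ok]),("rim",R)):
    k=np.linalg.lstsq(np.c_[X[:,:2],np.ones(len(X))],X[:,2],rcond=None)[0];print(n,len(X),np.degrees(np.arctan(np.hypot(*k[:2]))))
print({k:np.round(v,3) for k,v in bot.get_obs().items() if k in("time","qd","ee_pos","wrist_force","opening")})
E
```

```text
[[0.165 0.167 0.163 0.17  0.193]
 [0.167 0.166 0.164 0.167 0.195]
 [0.168 0.164 0.165 0.166 0.195]
 [0.165 0.164 0.165 0.166 0.194]
 [0.166 0.166 0.164 0.166 0.194]
 [0.164 0.164 0.164 0.168 0.195]
 [0.166 0.16  0.166 0.169 0.191]
 [0.165 0.165 0.164 0.169 0.196]
 [0.166 0.165 0.163 0.167 0.196]]
floor 36 2.743115064410686
rim 9 0.364804034205149
{'time': np.float64(13.55), 'qd': array([-0.086, -0.019,  0.07 ,  0.007,  0.066,  0.031]), 'ee_pos': array([ 0.504, -0.136,  0.197]), 'wrist_force': array([-0.764, -0.496, -2.804]), 'opening': np.float64(0.008)}
```

The earlier floor fit was thrown off by rim pixels in its last row. The floor and rim now both read level, and the underside is about 0.16 m up. Handing in.

```bash
python3 -c "
from workcell import ticket
print(ticket.job_done())"
```

```text
the job is handed in; nothing more can be done
None
```

I gripped the tray's tab at 100 N and peeled the tray off by tilting it about its opposite corner. A picture at 8° showed the tab corner well up and the opposite corner still on the stack. By 17° the grips had let go and the wrist carried only the tray's weight. I then lifted it, levelled it, carried it over the mat and handed the job in at 13.6 s, still holding it; no verdict is reported.

Last checks:
- **Centring:** the tray's centre is about 1–2 mm from the mat's centre.
- **Height:** its underside is about 0.16 m above the worktop.
- **Level:** the rim fit gives 0.4° and the floor fit 2.7°. A first floor fit of 13.7° disagreed because its samples included rim pixels.
- **Rest and contact:** joint speeds were about zero. The wrist force was about 2–3 N, roughly the tray's weight.
- **Bystanders:** the mug and spice jar look unmoved in the top and side pictures. The canister, partly hidden by the arm from above, looks in place too. I judged these by eye and did not re-measure them.

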